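# Find the weak leaf spring on the test jig

## Task

Test the three leaf springs in the jig one after the other, first blue, then green, then yellow: gently press the bead at each spring's free tip down until it rests on its stop, hold it there for about half a second, feel how hard it pushes back (never press with more than 25 N), and let it up. Then push the red tab on the block of the weakest spring fully back to its end stop to reject it, leave the other two tabs where they are, and do not disturb the markers and the caliper.

Things in the scene. Friction and masses are not known exactly. Their poses are not given: they have to be found in the camera images.
- jig: spring test jig, bolted down: aluminium plate 200 x 262 x 12 mm, on it clamp blocks at jig y = +85 (blue), 0 (green), -85 mm (yellow), each from x = 0 to 74 mm, 62 wide, flat top 56 mm above the bench. Origin on the bench under the middle of the green block's front face. x points from the springs' free tips to the clamps (roughly away from the robot), z up
- seat_blue (a point): middle of the blue block's front face, 40 mm above the bench, about where its leaf spring is clamped: a level steel strip 104 long from here towards jig -x, 18 wide, 3 mm thick, with a round bead (8 mm thick) across its free tip. The three springs look alike; which block holds the weakest changes every time and cannot be seen
- tab_blue (a joint): travel in m of the red reject tab on top of the blue block along the jig's +x, away from the springs: 0 to 0.006 at the start (not pushed), 0.030 at its end stop; about 1.5 N of friction, stays where it is left
- tab_blue_mid (a point): middle of the blue block's red tab, 74.5 mm above the bench, moves with it; upright part 12 thick in x, 34 wide, from 61 to 88 mm above the bench; its foot is 20 long in x, up to 63.5 mm high. At travel 0 this point is 34 mm behind the block's front face (jig x = 34 mm), with 24 mm of flat block top in front of the foot to lower a fingertip
- seat_green (a point): middle of the green block's front face, 40 mm above the bench, about where its leaf spring is clamped: a level steel strip 104 long from here towards jig -x, 18 wide, 3 mm thick, with a round bead (8 mm thick) across its free tip. The three springs look alike; which block holds the weakest changes every time and cannot be seen
- tab_green (a joint): travel in m of the red reject tab on top of the green block along the jig's +x, away from the springs: 0 to 0.006 at the start (not pushed), 0.030 at its end stop; about 1.5 N of friction, stays where it is left
- tab_green_mid (a point): middle of the green block's red tab, 74.5 mm above the bench, moves with it; upright part 12 thick in x, 34 wide, from 61 to 88 mm above the bench; its foot is 20 long in x, up to 63.5 mm high. At travel 0 this point is 34 mm behind the block's front face (jig x = 34 mm), with 24 mm of flat block top in front of the foot to lower a fingertip
- seat_yellow (a point): middle of the yellow block's front face, 40 mm above the bench, about where its leaf spring is clamped: a level steel strip 104 long from here towards jig -x, 18 wide, 3 mm thick, with a round bead (8 mm thick) across its free tip. The three springs look alike; which block holds the weakest changes every time and cannot be seen
- tab_yellow (a joint): travel in m of the red reject tab on top of the yellow block along the jig's +x, away from the springs: 0 to 0.006 at the start (not pushed), 0.030 at its end stop; about 1.5 N of friction, stays where it is left
- tab_yellow_mid (a point): middle of the yellow block's red tab, 74.5 mm above the bench, moves with it; upright part 12 thick in x, 34 wide, from 61 to 88 mm above the bench; its foot is 20 long in x, up to 63.5 mm high. At travel 0 this point is 34 mm behind the block's front face (jig x = 34 mm), with 24 mm of flat block top in front of the foot to lower a fingertip
- bead_blue (a point): nominal top of the unloaded bead of the blue block's spring, the place to press, 47 mm above the bench, 95 mm in front of the clamp. The real spring and its stop sit up to 3 mm higher or lower: feel for them. Pressed straight down, the force grows with the travel to 2 to 10 N (the weakest at least 2 N less than the next), and after 11.4 mm the spring meets a firm stop
- bead_green (a point): nominal top of the unloaded bead of the green block's spring, the place to press, 47 mm above the bench, 95 mm in front of the clamp. The real spring and its stop sit up to 3 mm higher or lower: feel for them. Pressed straight down, the force grows with the travel to 2 to 10 N (the weakest at least 2 N less than the next), and after 11.4 mm the spring meets a firm stop
- bead_yellow (a point): nominal top of the unloaded bead of the yellow block's spring, the place to press, 47 mm above the bench, 95 mm in front of the clamp. The real spring and its stop sit up to 3 mm higher or lower: feel for them. Pressed straight down, the force grows with the travel to 2 to 10 N (the weakest at least 2 N less than the next), and after 11.4 mm the spring meets a firm stop
- marker_green_mid (a point): middle of a loose white marker pen with green cap, 138 long, 16 mm high; leave alone
- marker_blue_mid (a point): the same with blue cap; leave alone
- caliper_mid (a point): middle of a loose steel dial caliper, 190 long, 14 mm high; leave alone

How it is judged:
On the way, in this order (a step that is already met when the one before it is completed fails the run):
1. the spring in the blue block is pressed down onto its stop (bead at least 10 of its 11.4 mm down) and held 0.3 s (((horizontal distance between leaf_a_c1 and bead_blue below 0.02 m and angle between leaf_a's own z axis and vertical above 0.105 rad and contact force between anything else and leaf_a above 0.5 N) or (horizontal distance between leaf_b_c1 and bead_blue below 0.02 m and angle between leaf_b's own z axis and vertical above 0.105 rad and contact force between anything else and leaf_b above 0.5 N) or (horizontal distance between leaf_c_c1 and bead_blue below 0.02 m and angle between leaf_c's own z axis and vertical above 0.105 rad and contact force between anything else and leaf_c above 0.5 N))), for 0.3 s.
2. the spring in the green block is pressed down onto its stop (bead at least 10 of its 11.4 mm down) and held 0.3 s (((horizontal distance between leaf_a_c1 and bead_green below 0.02 m and angle between leaf_a's own z axis and vertical above 0.105 rad and contact force between anything else and leaf_a above 0.5 N) or (horizontal distance between leaf_b_c1 and bead_green below 0.02 m and angle between leaf_b's own z axis and vertical above 0.105 rad and contact force between anything else and leaf_b above 0.5 N) or (horizontal distance between leaf_c_c1 and bead_green below 0.02 m and angle between leaf_c's own z axis and vertical above 0.105 rad and contact force between anything else and leaf_c above 0.5 N))), for 0.3 s.
3. the spring in the yellow block is pressed down onto its stop (bead at least 10 of its 11.4 mm down) and held 0.3 s (((horizontal distance between leaf_a_c1 and bead_yellow below 0.02 m and angle between leaf_a's own z axis and vertical above 0.105 rad and contact force between anything else and leaf_a above 0.5 N) or (horizontal distance between leaf_b_c1 and bead_yellow below 0.02 m and angle between leaf_b's own z axis and vertical above 0.105 rad and contact force between anything else and leaf_b above 0.5 N) or (horizontal distance between leaf_c_c1 and bead_yellow below 0.02 m and angle between leaf_c's own z axis and vertical above 0.105 rad and contact force between anything else and leaf_c above 0.5 N))), for 0.3 s.
4. the red tab of the weakest spring's block is pushed back (at least 25 of 30 mm) (((horizontal distance between leaf_b_c1 and bead_blue below 0.02 m and value of joint tab_blue above 0.025 m) or (horizontal distance between leaf_b_c1 and bead_green below 0.02 m and value of joint tab_green above 0.025 m) or (horizontal distance between leaf_b_c1 and bead_yellow below 0.02 m and value of joint tab_yellow above 0.025 m))), for 0.1 s.
At the end, for the whole second after the job is handed in: The red tab on the block of the weakest spring is at least 25 mm back (of 30), the other two tabs are less than 10 mm along, and all three springs are let up (less than 2 mm down) (((horizontal distance between leaf_b_c1 and bead_blue below 0.02 m and value of joint tab_blue above 0.025 m and value of joint each of tab_green, tab_yellow below 0.01 m) or (horizontal distance between leaf_b_c1 and bead_green below 0.02 m and value of joint tab_green above 0.025 m and value of joint each of tab_blue, tab_yellow below 0.01 m) or (horizontal distance between leaf_b_c1 and bead_yellow below 0.02 m and value of joint tab_yellow above 0.025 m and value of joint each of tab_blue, tab_green below 0.01 m)) and angle between each of leaf_a, leaf_b, leaf_c's own z axis and vertical below 0.02 rad); the robot touches nothing.
It fails at once if a spring is pressed with more than 25 N (contact force between anything else and leaf_a above 25 N or contact force between anything else and leaf_b above 25 N or contact force between anything else and leaf_c above 25 N).
It fails at once if a tab is pushed past 12 mm on a block that does not hold the weakest spring ((not (horizontal distance between leaf_b_c1 and bead_blue below 0.02 m) and value of joint tab_blue above 0.012 m) or (not (horizontal distance between leaf_b_c1 and bead_green below 0.02 m) and value of joint tab_green above 0.012 m) or (not (horizontal distance between leaf_b_c1 and bead_yellow below 0.02 m) and value of joint tab_yellow above 0.012 m)).
It fails at once if a marker or the caliper is knocked more than 30 mm away (distance of any of marker_green_mid, marker_blue_mid, caliper_mid from where it was at the start of the episode above 0.03 m).
It also fails if it takes over 67 s, if anything falls off the work surface, if the arm or the gripper's body presses on something with over 40 N, if the wrist force passes 120 N, or if a joint passes its speed limit or range.

## Robot

A 6-joint arm with a two-finger parallel gripper is mounted at the origin on the work surface. World frame = base frame: x ahead of the robot, y to its left, z up, the work surface at z = 0. Lengths are in m, angles in rad, forces in N, time in s.
With the tool pointing down it reaches from about 0.35 to 0.875 m from the base axis. Payload 4.2 kg.
Tool frame: the origin (TCP) lies where the fingers leave the gripper's body, on its centre line; the fingertips stand 70 mm ahead of it and the grasp point (between the pads) lies 51 mm ahead of it (r.hold_point_z is the distance from the TCP to the grasp point, in m); x points along the fingers, y is the direction in which the jaws open and shut, and the axes are right-handed (so a half turn about x gives the same grasp; the last joint's range is limited). The gripper opens to 87 mm and grips with 3 to 60 N. Pads are 19 mm wide; open, the fingers measure 117 mm over their backs; the gripper's body (75 mm by 190 mm) begins 51 mm behind the grasp point.
Start: joints at [-0.895, 0.385, 0.008, 0, -1.194, -0.259], TCP at [0.253, -0.571, 0.292] pointing down, gripper open.
Joint ranges: [-3.14, 3.14], [-1.21, 2.06], [-1.07, 1.41], [-3.16, 2.05], [-2.99, -0.16], [-3.1, 3.1]. Speed limits (rad/s): [2.79, 2.79, 3.14, 3.14, 3.14, 3.14].

## Interface

Orientations are given as a unit quaternion [w, x, y, z].
In Python, from plant import r gives the robot as it stands. The module is installed in compiled form; this text tells all that it offers.
- The arm moves only by the tool send_rows, never from a script. Its argument "moves" is a list of rows, each a list of 7 numbers: the shift along the tool's x, y, z in m, then the turn, a rotation vector about the tool's x, y, z in rad, then the finger opening in m, from 0 to 0.087. In form: [[dx, dy, dz, wx, wy, wz, hand], ...]. A call has 1 to 12 rows; each row is the pose to reach, as a shift and turn from the pose commanded when the call began, along the tool's axes at that moment; what a row does not reach only later rows make up. A row lasts 1/10 s, in which the tool goes at most 50 mm and 8.59 degrees, less where a joint would pass 70% of its speed; a pose out of reach is approached as far as the arm can. A call with a gripper value outside its range is refused whole. The fingers move at their own pace and stop on an object; "squeeze" is the grip in N (left out, the last holds). Time passes only in rows, so rows that repeat a pose let the fingers close. It gives the time, the measured TCP pose, the force and the opening at its end, in the units of the state.
- r.read_state(): the state, without advancing time (a new reading comes with each control period).
- r.snapshot(name): name is "scene" or "top" or "wrist"; returns (picture, depth): 384x512x3 uint8, red, green, blue; 384x512 float32, m along the optical axis (not along the pixel's ray), 0 where there is no reading.
- r.get_calibration(name): a dict with "fx", "fy", "cx", "cy" (pixels), "camera_from_world" (4x4, takes a point from world to camera coordinates). Camera axes: x right, y up, looking along -z (the intrinsics and any distortion apply to the point x, -y, -z); pixel columns grow to the right and rows downward; lengths in m; the calibration is good to about 2 mm. A picture is of the moment at which its call begins: read the wrist's pose just before it. get_calibration takes no time and is no camera call; for the wrist camera it gives the pose at the moment of the call.
- r.sign_off(): hands the job in, once; it reports no verdict.
The state is a dict: "time": time; "q": joint angles; "qvel": joint speeds; "joint_torque": joint torques, N m; "ee_pos": TCP position; "ee_rot": TCP orientation; "contact_force": force on the tool from outside, world axes, zero at the start; "moment": the same for the moment, N m; "gripper_width": finger opening in m.
Only numpy, scipy, OpenCV 4.12 (cv2) and the standard library are available. Lean on these libraries where they do the work, as an engineer would, in place of code of your own. Each camera call takes 0.05 s, during which the arm holds its last target. There are 200 camera calls.

## Working session

There is one attempt and no reset: what is moved stays moved. The work goes in short steps, Python scripts to look and compute and a tool call to move; the robot and the scene stay as the last step left them, time stands still between calls to the robot, and variables do not carry over. Pictures are saved under pics/ and viewed, about 8 in all and at most 12, crops included, and the job is handed in when it is done.

Besides the shell and the picture viewer there is one more tool, called after "Call:" by a JSON object that holds its "op" and its "data", one argument or row to a line. send_rows: Moves the arm, as the interface text tells. Its arguments: {"type":"object","properties":{"moves":{"type":"array"},"squeeze":{"type":"number"}},"required":["moves"]}

```bash
mkdir -p pics; python3 - <<'E'
from plant import r
import cv2,numpy as np
s=r.read_state();print(s)
for n in("top","scene"):
    p,d=r.snapshot(n);c=r.get_calibration(n);print(n,c)
    np.savez(f"{n}.npz",p=p,d=d,M=c["camera_from_world"],k=[c["fx"],c["fy"],c["cx"],c["cy"]])
    cv2.imwrite(f"pics/{n}.png",p[:,:,::-1])
a=cv2.imread("pics/top.png");
cv2.imwrite("pics/top2.png",cv2.resize(a,(800,600),interpolation=cv2.INTER_CUBIC))
E
```

```text
{'time': 0.0, 'q': array([-8.95417779e-01,  3.85559213e-01,  6.59231834e-03, -5.30367635e-04,
       -1.19397095e+00, -2.58611883e-01]), 'qvel': array([-0.0002634 , -0.00039717, -0.00152905,  0.00120478, -0.00078688,
       -0.00019417]), 'joint_torque': array([ 4.65218600e-04, -3.90664601e+01,  1.87401974e+01,  4.21966642e+00,
        1.09108561e-02, -1.93248775e-04]), 'ee_pos': array([ 0.25285083, -0.5710651 ,  0.29114005]), 'ee_rot': array([ 0.69163834, -0.14546286,  0.69200883,  0.14697193]), 'contact_force': array([-0.38260242,  0.88682344, -0.61332914]), 'moment': array([-0.0411052 , -0.01754194, -0.00263656]), 'gripper_width': 0.08701026005701379}
top {'fx': 455.2257153146287, 'fy': 455.2257153146287, 'cx': 256.8052019222214, 'cy': 190.5222112732765, 'camera_from_world': array([[-1.26519405e-02, -9.99919387e-01, -1.07105318e-03,
        -1.80855463e-02],
       [ 9.97157717e-01, -1.26965453e-02,  7.42649654e-02,
        -5.20084431e-01],
       [-7.42725774e-02, -1.28413015e-04,  9.97237969e-01,
        -1.13044458e+00],
       [ 0.00000000e+00,  0.00000000e+00,  0.00000000e+00,
         1.00000000e+00]])}
scene {'fx': 440.55037886088695, 'fy': 440.55037886088695, 'cx': 255.0726990787844, 'cy': 185.07363368027444, 'camera_from_world': array([[ 0.86632805,  0.49916144, -0.017708  , -0.42918356],
       [-0.36456333,  0.6561632 ,  0.66071434,  0.14839664],
       [ 0.34142246, -0.56593967,  0.75042854, -1.39605313],
       [ 0.        ,  0.        ,  0.        ,  1.        ]])}
```

View pics/top2.png

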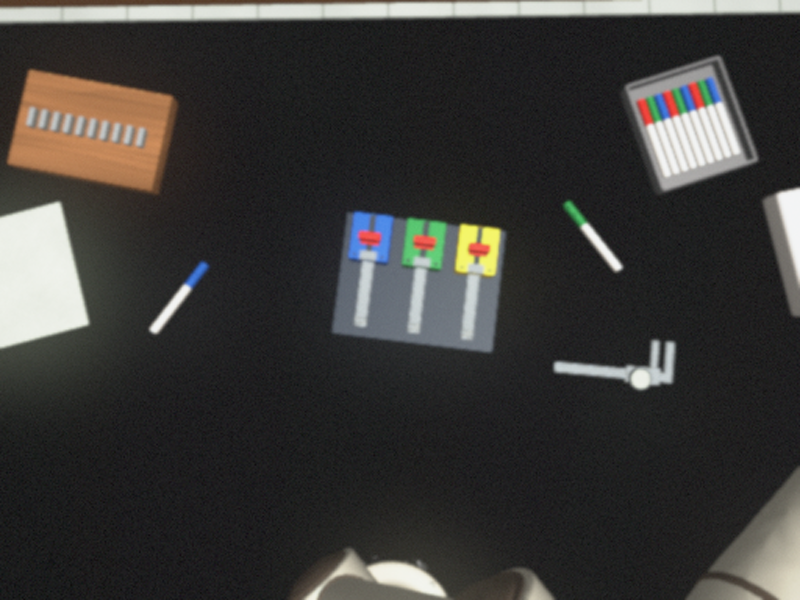

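View pics/scene.png

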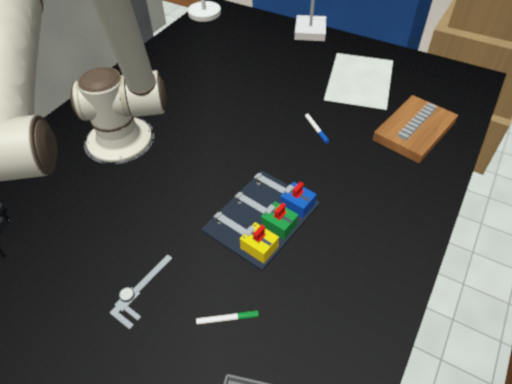

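The top view shows the blue, green and yellow blocks at about (371,238), (424,244) and (478,250) in the 800-px picture. The springs point down the image towards the robot, and the markers and caliper lie clear to the sides. Next I'll measure the jig pose from colour and depth.

```bash
cat > h.py <<'E'
import numpy as np,cv2
def world(d,M,k,mask):
    v,u=np.nonzero(mask&(d>0));z=d[v,u]
    P=np.c_[(u-k[2])/k[0]*z,-(v-k[3])/k[1]*z,-z]
    return (P-M[:3,3])@M[:3,:3]   # R^T(p-t)
def masks(p):
    h=cv2.cvtColor(p,cv2.COLOR_RGB2HSV);H,S,V=h[...,0],h[...,1],h[...,2]
    g=(S>120)&(V>70)
    return dict(blue=g&(H>100)&(H<125),green=g&(H>45)&(H<85),yellow=g&(H>20)&(H<35),red=g&((H<8)|(H>172)))
E
python3 - <<'E'
from h import *
for n in("top","scene"):
    f=np.load(n+".npz");p,d,M,k=[f[x] for x in"pdMk"]
    print(n,"cam",-M[:3,:3].T@M[:3,3])
    m=masks(p);C=[]
    for c in("blue","green","yellow"):
        W=world(d,M,k,m[c]); W=W[(W[:,0]>.3)&(W[:,0]<.8)&(abs(W[:,1])<.25)]
        T=W[abs(W[:,2]-.056)<.006]
        R=cv2.minAreaRect((T[:,:2]*1000).astype(np.float32));C.append(R[0])
        print(c,len(T),"z",np.median(T[:,2]).round(4),"rect",np.round(R[0],1),np.round(R[1],1),round(R[2],1))
    C=np.array(C);a=C[0]-C[2];print("spacing",np.linalg.norm(a)/2,"yaw",np.degrees(np.arctan2(a[1],a[0]))-90)
    W=world(d,M,k,m["red"]);W=W[(W[:,0]>.3)&(W[:,0]<.8)&(abs(W[:,1])<.25)&(W[:,2]>.08)&(W[:,2]<.1)]
    ys=C[:,1]/1000
    for i in range(3):
        t=W[abs(W[:,1]-ys[i])<.035];print("red",len(t),t.mean(0).round(4) if len(t) else'')
    # bead / strip points: grey bright, z 0.03-0.055
    h=cv2.cvtColor(p,cv2.COLOR_RGB2HSV);W=world(d,M,k,(h[...,1]<60)&(h[...,2]>130))
    W=W[(W[:,0]>.3)&(W[:,0]<.8)&(abs(W[:,1])<.15)&(W[:,2]>.025)&(W[:,2]<.06)]
    for i in range(3):
        t=W[abs(W[:,1]-ys[i]-.01)<.03];
        if len(t):R=cv2.minAreaRect((t[:,:2]*1000).astype(np.float32));print("strip",len(t),np.round(R[0],1),np.round(R[1],1),round(R[2],1),"z",np.percentile(t[:,2],[5,50,95]).round(4),"minx",t[:,0].min().round(4))
E
```

```text
top cam [ 0.43441635 -0.02483253  1.16592694]
blue 468 z 0.0555 rect [614.7  24.2] [62.1 74.3] 82.4
green 356 z 0.0558 rect [603.2 -60.9] [59.4 73.8] 83.6
yellow 496 z 0.0553 rect [ 592.  -144.1] [61.9 74. ] 82.2
spacing 84.89843327966832 yaw -7.689356822826539
red 58 [0.6107 0.0233 0.0864]
red 62 [ 0.6032 -0.061   0.0861]
red 53 [ 0.5904 -0.1439  0.0864]
strip 355 [535.3  33.1] [ 22.6 121.6] 82.9 z [0.037  0.0411 0.0586] minx 0.4757
strip 361 [527.6 -51.5] [ 23.2 128.3] 83.4 z [0.0354 0.0396 0.0577] minx 0.4647
strip 360 [ 536.2 -136.4] [ 21.1 169.2] 83.8 z [0.036  0.0397 0.0586] minx 0.4514
scene cam [ 0.90255761 -0.67322238  0.94199034]
blue 332 z 0.0543 rect [615.5  21.3] [65.7 75.3] 80.7
green 349 z 0.0542 rect [605.3 -62.8] [63.7 73.9] 80.6
yellow 436 z 0.0545 rect [ 597.8 -110.5] [137.   73.6] 83.0
spacing 66.51176888807159 yaw -7.63572128824039
red 56 [0.6133 0.0207 0.085 ]
red 57 [ 0.6051 -0.064   0.085 ]
red 36 [ 0.5968 -0.1196  0.0852]
strip 214 [534.6  34.5] [ 27.7 117.3] 80.5 z [0.0361 0.0395 0.0582] minx 0.4766
strip 248 [522.8 -50.4] [ 26.1 117.1] 81.5 z [0.0348 0.0383 0.058 ] minx 0.4641
strip 72 [ 523.6 -116.8] [135.3  49.5] 21.5 z [0.0348 0.0379 0.0465] minx 0.454
```

```bash
cat >> h.py <<'E'
from scipy.spatial.transform import Rotation as Ro
yaw=np.radians(-7.69);ux=np.array([np.cos(yaw),np.sin(yaw),0]);uy=np.array([-ux[1],ux[0],0])
O=np.array([.5666,-.0553,0])
J=lambda x,y,z:O+ux*x+uy*y+np.array([0,0,z])
Y=dict(blue=.085,green=0,yellow=-.085)
def delta(s,tip,down=None):
    q=s["ee_rot"];R=Ro.from_quat([q[1],q[2],q[3],q[0]])
    best=None
    for sg in(1,-1):
        y=sg*uy;x=np.array([0,0,-1.]);G=Ro.from_matrix(np.c_[x,y,np.cross(x,y)])
        w=(R.inv()*G).as_rotvec()
        if best is None or np.linalg.norm(w)<np.linalg.norm(best):best=w
    t=tip+np.array([0,0,.07])
    return R.inv().apply(t-s["ee_pos"]).round(4),best.round(4)
E
python3 - <<'E'
from h import *;from plant import r
s=r.read_state()
for c in Y:print(c,J(-.095,Y[c],.047).round(4))
print(delta(s,J(-.095,.085,.09)))
E
```

```text
blue [0.4838 0.0416 0.047 ]
green [ 0.4725 -0.0426  0.047 ]
yellow [ 0.4611 -0.1268  0.047 ]
(array([0.1321, 0.4667, 0.4592]), array([ 0.5509, -0.0007, -0.0018]))
```

Call:
{"op": "send_rows", "data": {
  "moves": [
    [0, 0.035, 0.035, 0.05, 0, 0, 0.0],
    [0.01, 0.07, 0.07, 0.1, 0, 0, 0.0],
    [0.02, 0.105, 0.103, 0.15, 0, 0, 0.0],
    [0.03, 0.14, 0.138, 0.2, 0, 0, 0.0],
    [0.04, 0.175, 0.172, 0.25, 0, 0, 0.0],
    [0.05, 0.21, 0.207, 0.3, 0, 0, 0.0],
    [0.06, 0.245, 0.241, 0.35, 0, 0, 0.0],
    [0.07, 0.28, 0.276, 0.4, 0, 0, 0.0],
    [0.08, 0.315, 0.31, 0.45, 0, 0, 0.0],
    [0.09, 0.35, 0.344, 0.5, 0, 0, 0.0],
    [0.095, 0.385, 0.379, 0.551, 0, 0, 0.0],
    [0.1, 0.42, 0.413, 0.551, 0, 0, 0.0]
  ],
  "squeeze": 20
}}

```text
time: 1.3
ee_pos: [0.4607, -0.0182, 0.1919]
ee_rot: [0.705, 0.047, 0.706, -0.048]
contact_force: [1.2, -0.1, 0.9]
gripper_width: 0.0025
```

```bash
python3 - <<'E'
from h import *;from plant import r
s=r.read_state()
print(s["time"],s["ee_pos"],s["q"],s["contact_force"],delta(s,J(-.095,.085,.075)))
E
```

```text
1.3 [ 0.46071924 -0.01818612  0.1918727 ] [ 3.14484636e-01  2.15138146e-01 -5.23041805e-01  3.90231436e-05
 -8.33061252e-01 -2.01993796e+00] [ 1.15000346 -0.09587047  0.85279005] (array([0.0469, 0.0624, 0.0149]), array([-0.0004, -0.0004,  0.0002]))
```

Call:
{"op": "send_rows", "data": {
  "moves": [
    [0.015, 0.02, 0.005, 0, 0, 0, 0.0],
    [0.03, 0.042, 0.01, 0, 0, 0, 0.0],
    [0.047, 0.062, 0.015, 0, 0, 0, 0.0],
    [0.047, 0.062, 0.015, 0, 0, 0, 0.0],
    [0.047, 0.062, 0.015, 0, 0, 0, 0.0],
    [0.047, 0.062, 0.015, 0, 0, 0, 0.0]
  ]
}}

```text
time: 1.9
ee_pos: [0.4837, 0.0387, 0.1457]
ee_rot: [0.706, 0.048, 0.705, -0.048]
contact_force: [-0.3, -0.4, 0.1]
gripper_width: 0.0
```

```bash
python3 - <<'E'
from h import *;from plant import r
s=r.read_state()
print(s["time"],s["ee_pos"],s["contact_force"],delta(s,J(-.095,.085,.06)))
p,d=r.snapshot("scene");a=cv2.resize(p[130:290,170:370,::-1],(800,640))[:600]
w,_=r.snapshot("wrist")
cv2.imwrite("pics/s2.png",np.hstack([cv2.resize(a,(440,330)),cv2.resize(w[:,:,::-1],(440,330))])[:, :800] if 0 else cv2.resize(np.hstack([cv2.resize(a,(512,384)),w[:,:,::-1]]),(800,300)))
E
```

```text
1.9 [0.48365961 0.03867864 0.14567523] [-0.33417032 -0.36446108  0.12442744] (array([ 0.0157,  0.003 , -0.0002]), array([-0.0005,  0.0003, -0.0001]))
```

View pics/s2.png

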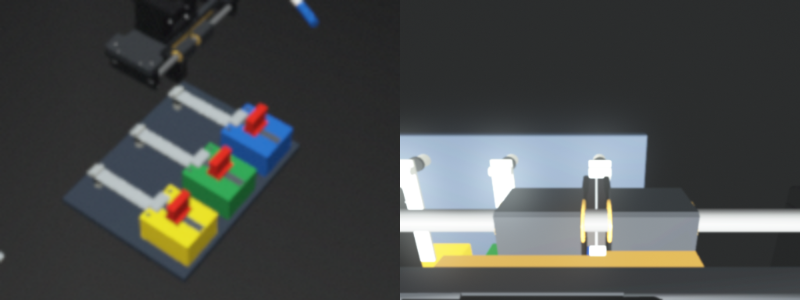

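Wrist view: the closed fingers are in line with the blue spring in y. The bead shows at strip px (599,168), which is wrist px (255,215). I'll check that against the projection.

```bash
python3 - <<'E'
from h import *;from plant import r
s=r.read_state();c=r.get_calibration("wrist");M=c["camera_from_world"]
def pr(P):
    q=M[:3,:3]@P+M[:3,3];return np.round([c["cx"]+c["fx"]*q[0]/-q[2],c["cy"]-c["fy"]*q[1]/-q[2]],1)
for n in Y:print(n,pr(J(-.095,Y[n],.047)),pr(J(-.104,Y[n],.045)))
t=s["ee_pos"]-[0,0,.07];print("tip",pr(t),pr(t-ux*.0095),pr(t+ux*.0095),pr(J(-.12,.116,.012)))
w,d=r.snapshot("wrist");cv2.imwrite("pics/w.png",cv2.resize(w[150:340,:,::-1],(800,300)))
E
```

```text
blue [255.6 223.2] [255.6 209.2]
green [124.8 223.4] [124.4 209.3]
yellow [ -6.1 223.6] [ -7.  209.5]
tip [251.  243.9] [250.9 228.3] [251. 259.] [297.3 173. ]
```

View pics/w.png

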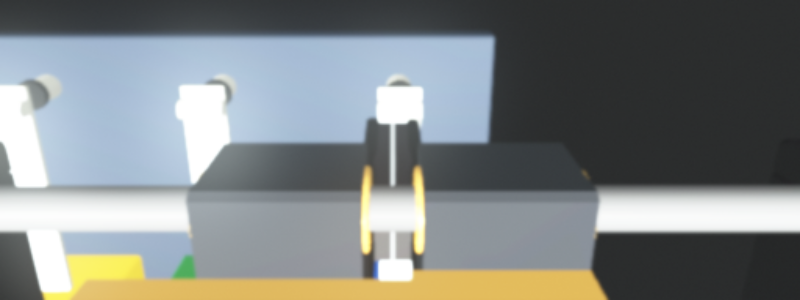

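Call:
{"op": "send_rows", "data": {
  "moves": [
    [0.008, 0.0015, 0, 0, 0, 0, 0.0],
    [0.016, 0.003, 0, 0, 0, 0, 0.0],
    [0.022, 0.003, 0, 0, 0, 0, 0.0],
    [0.022, 0.003, 0, 0, 0, 0, 0.0],
    [0.022, 0.003, 0, 0, 0, 0, 0.0],
    [0.022, 0.003, 0, 0, 0, 0, 0.0]
  ]
}}

```text
time: 2.65
ee_pos: [0.4844, 0.0423, 0.1233]
ee_rot: [0.706, 0.047, 0.705, -0.047]
contact_force: [-0.2, 0.4, 0.8]
gripper_width: 0.0005
```

```bash
cat > st.py <<'E'
from h import *;from plant import r;import sys
n=sys.argv[1];s=r.read_state()
print(s["time"],"tip z",(s["ee_pos"][2]-.07).round(5),"F",s["contact_force"].round(2),"M",s["moment"].round(3),delta(s,J(-.095,Y[n],.047))[0])
E
python3 st.py blue
```

```text
2.65 tip z 0.05332 F [-0.22  0.38  0.76] M [-0.034 -0.056 -0.039] [ 0.0063 -0.0007 -0.0005]
```

Call:
{"op": "send_rows", "data": {
  "moves": [
    [0.003, 0, 0, 0, 0, 0, 0.0],
    [0.006, 0, 0, 0, 0, 0, 0.0],
    [0.009, 0, 0, 0, 0, 0, 0.0],
    [0.011, 0, 0, 0, 0, 0, 0.0],
    [0.013, 0, 0, 0, 0, 0, 0.0],
    [0.013, 0, 0, 0, 0, 0, 0.0],
    [0.013, 0, 0, 0, 0, 0, 0.0]
  ]
}}

```text
time: 3.35
ee_pos: [0.4842, 0.0422, 0.1104]
ee_rot: [0.705, 0.047, 0.706, -0.047]
contact_force: [-1.9, 0.8, 4.5]
gripper_width: 0.0006
```

Call:
{"op": "send_rows", "data": {
  "moves": [
    [0.001, 0, 0, 0, 0, 0, 0.0],
    [0.001, 0, 0, 0, 0, 0, 0.0],
    [0.001, 0, 0, 0, 0, 0, 0.0]
  ]
}}

```text
time: 3.65
ee_pos: [0.4841, 0.0422, 0.1095]
ee_rot: [0.706, 0.047, 0.706, -0.047]
contact_force: [-1.2, 0.9, 5.2]
gripper_width: 0.0004
```

Call:
{"op": "send_rows", "data": {
  "moves": [
    [0.001, 0, 0, 0, 0, 0, 0.0],
    [0.001, 0, 0, 0, 0, 0, 0.0],
    [0.001, 0, 0, 0, 0, 0, 0.0]
  ]
}}

```text
time: 3.95
ee_pos: [0.4842, 0.0422, 0.1086]
ee_rot: [0.706, 0.047, 0.706, -0.047]
contact_force: [-1.4, 1.6, 5.8]
gripper_width: 0.0004
```

Call:
{"op": "send_rows", "data": {
  "moves": [
    [0.001, 0, 0, 0, 0, 0, 0.0],
    [0.001, 0, 0, 0, 0, 0, 0.0],
    [0.001, 0, 0, 0, 0, 0, 0.0]
  ]
}}

```text
time: 4.25
ee_pos: [0.4842, 0.0422, 0.1077]
ee_rot: [0.706, 0.047, 0.705, -0.047]
contact_force: [-2.1, -0.1, 6.8]
gripper_width: 0.0006
```

Call:
{"op": "send_rows", "data": {
  "moves": [
    [0.001, 0, 0, 0, 0, 0, 0.0],
    [0.001, 0, 0, 0, 0, 0, 0.0],
    [0.001, 0, 0, 0, 0, 0, 0.0]
  ]
}}

```text
time: 4.55
ee_pos: [0.4842, 0.0422, 0.1068]
ee_rot: [0.706, 0.047, 0.705, -0.047]
contact_force: [-2.1, 1.2, 7.3]
gripper_width: 0.0004
```

Call:
{"op": "send_rows", "data": {
  "moves": [
    [0.001, 0, 0, 0, 0, 0, 0.0],
    [0.001, 0, 0, 0, 0, 0, 0.0],
    [0.001, 0, 0, 0, 0, 0, 0.0]
  ]
}}

```text
time: 4.85
ee_pos: [0.4842, 0.0422, 0.1059]
ee_rot: [0.706, 0.047, 0.705, -0.047]
contact_force: [-3.1, 1.2, 8.3]
gripper_width: 0.0004
```

Call:
{"op": "send_rows", "data": {
  "moves": [
    [0.001, 0, 0, 0, 0, 0, 0.0],
    [0.001, 0, 0, 0, 0, 0, 0.0],
    [0.001, 0, 0, 0, 0, 0, 0.0]
  ]
}}

```text
time: 5.15
ee_pos: [0.4842, 0.0422, 0.105]
ee_rot: [0.706, 0.047, 0.705, -0.047]
contact_force: [-2.9, 0.6, 8.8]
gripper_width: 0.0003
```

Call:
{"op": "send_rows", "data": {
  "moves": [
    [0.001, 0, 0, 0, 0, 0, 0.0],
    [0.001, 0, 0, 0, 0, 0, 0.0],
    [0.001, 0, 0, 0, 0, 0, 0.0]
  ]
}}

```text
time: 5.45
ee_pos: [0.4843, 0.0422, 0.1044]
ee_rot: [0.706, 0.047, 0.705, -0.047]
contact_force: [-4.9, 0.7, 12.1]
gripper_width: 0.0005
```

Call:
{"op": "send_rows", "data": {
  "moves": [
    [0.0003, 0, 0, 0, 0, 0, 0.0],
    [0.0003, 0, 0, 0, 0, 0, 0.0],
    [0.0003, 0, 0, 0, 0, 0, 0.0],
    [0.0003, 0, 0, 0, 0, 0, 0.0],
    [0.0003, 0, 0, 0, 0, 0, 0.0],
    [0.0003, 0, 0, 0, 0, 0, 0.0]
  ]
}}

```text
time: 6.05
ee_pos: [0.4843, 0.0422, 0.1043]
ee_rot: [0.706, 0.047, 0.705, -0.047]
contact_force: [-4.9, 1.5, 12.2]
gripper_width: 0.0005
```

```bash
python3 st.py blue
```

```text
6.05 tip z 0.03428 F [-4.91  1.53 12.2 ] M [ 0.271  1.386 -0.003] [-0.0127 -0.0006 -0.0004]
```

Call:
{"op": "send_rows", "data": {
  "moves": [
    [-0.006, 0, 0, 0, 0, 0, 0.0],
    [-0.015, 0, 0, 0, 0, 0, 0.0],
    [-0.03, 0, 0, 0, 0, 0, 0.0],
    [-0.035, 0, 0, 0, 0, 0, 0.0],
    [-0.035, -0.03, 0, 0, 0, 0, 0.0],
    [-0.035, -0.06, 0, 0, 0, 0, 0.0],
    [-0.035, -0.085, 0, 0, 0, 0, 0.0],
    [-0.035, -0.0855, 0, 0, 0, 0, 0.0],
    [-0.03, -0.0855, 0, 0, 0, 0, 0.0],
    [-0.022, -0.0855, 0, 0, 0, 0, 0.0],
    [-0.022, -0.0855, 0, 0, 0, 0, 0.0],
    [-0.022, -0.0855, 0, 0, 0, 0, 0.0]
  ]
}}

```text
time: 7.25
ee_pos: [0.4727, -0.0419, 0.1244]
ee_rot: [0.705, 0.047, 0.706, -0.047]
contact_force: [0.1, -0.2, 0.5]
gripper_width: 0.0004
```

```bash
python3 st.py green
```

```text
7.25 tip z 0.05441 F [ 0.14 -0.25  0.49] M [-0.041 -0.086 -0.028] [ 0.0074 -0.0007 -0.0002]
```

Call:
{"op": "send_rows", "data": {
  "moves": [
    [0.003, 0, 0, 0, 0, 0, 0.0],
    [0.006, 0, 0, 0, 0, 0, 0.0],
    [0.009, 0, 0, 0, 0, 0, 0.0],
    [0.012, 0, 0, 0, 0, 0, 0.0],
    [0.014, 0, 0, 0, 0, 0, 0.0],
    [0.014, 0, 0, 0, 0, 0, 0.0],
    [0.014, 0, 0, 0, 0, 0, 0.0]
  ]
}}

```text
time: 7.95
ee_pos: [0.4727, -0.0425, 0.111]
ee_rot: [0.705, 0.047, 0.706, -0.047]
contact_force: [-1.2, 1.5, 1.7]
gripper_width: 0.0004
```

Call:
{"op": "send_rows", "data": {
  "moves": [
    [0.001, 0, 0, 0, 0, 0, 0.0],
    [0.001, 0, 0, 0, 0, 0, 0.0],
    [0.001, 0, 0, 0, 0, 0, 0.0]
  ]
}}

```text
time: 8.25
ee_pos: [0.4727, -0.0425, 0.11]
ee_rot: [0.705, 0.047, 0.706, -0.047]
contact_force: [-1.0, 0.7, 3.3]
gripper_width: 0.0003
```

Call:
{"op": "send_rows", "data": {
  "moves": [
    [0.001, 0, 0, 0, 0, 0, 0.0],
    [0.001, 0, 0, 0, 0, 0, 0.0],
    [0.001, 0, 0, 0, 0, 0, 0.0]
  ]
}}

```text
time: 8.55
ee_pos: [0.4727, -0.0426, 0.1089]
ee_rot: [0.705, 0.047, 0.706, -0.047]
contact_force: [-2.4, 1.3, 3.2]
gripper_width: 0.0008
```

Call:
{"op": "send_rows", "data": {
  "moves": [
    [0.001, 0, 0, 0, 0, 0, 0.0],
    [0.001, 0, 0, 0, 0, 0, 0.0],
    [0.001, 0, 0, 0, 0, 0, 0.0]
  ]
}}

```text
time: 8.85
ee_pos: [0.4727, -0.0426, 0.1079]
ee_rot: [0.705, 0.047, 0.706, -0.047]
contact_force: [-2.1, 1.4, 3.5]
gripper_width: -0.0002
```

Call:
{"op": "send_rows", "data": {
  "moves": [
    [0.001, 0, 0, 0, 0, 0, 0.0],
    [0.001, 0, 0, 0, 0, 0, 0.0],
    [0.001, 0, 0, 0, 0, 0, 0.0]
  ]
}}

```text
time: 9.15
ee_pos: [0.4727, -0.0426, 0.107]
ee_rot: [0.705, 0.047, 0.706, -0.047]
contact_force: [-2.8, 1.9, 4.1]
gripper_width: 0.0005
```

Call:
{"op": "send_rows", "data": {
  "moves": [
    [0.001, 0, 0, 0, 0, 0, 0.0],
    [0.001, 0, 0, 0, 0, 0, 0.0],
    [0.001, 0, 0, 0, 0, 0, 0.0]
  ]
}}

```text
time: 9.45
ee_pos: [0.4727, -0.0426, 0.1059]
ee_rot: [0.705, 0.047, 0.706, -0.047]
contact_force: [-2.1, 1.7, 4.5]
gripper_width: 0.0001
```

Call:
{"op": "send_rows", "data": {
  "moves": [
    [0.001, 0, 0, 0, 0, 0, 0.0],
    [0.001, 0, 0, 0, 0, 0, 0.0],
    [0.001, 0, 0, 0, 0, 0, 0.0]
  ]
}}

```text
time: 9.75
ee_pos: [0.4727, -0.0426, 0.105]
ee_rot: [0.705, 0.047, 0.706, -0.047]
contact_force: [-2.7, 1.1, 5.9]
gripper_width: 0.0003
```

Call:
{"op": "send_rows", "data": {
  "moves": [
    [0.001, 0, 0, 0, 0, 0, 0.0],
    [0.001, 0, 0, 0, 0, 0, 0.0],
    [0.001, 0, 0, 0, 0, 0, 0.0]
  ]
}}

```text
time: 10.05
ee_pos: [0.4728, -0.0426, 0.1041]
ee_rot: [0.706, 0.047, 0.706, -0.047]
contact_force: [-2.8, 1.6, 6.1]
gripper_width: 0.0008
```

Call:
{"op": "send_rows", "data": {
  "moves": [
    [0.001, 0, 0, 0, 0, 0, 0.0],
    [0.001, 0, 0, 0, 0, 0, 0.0],
    [0.001, 0, 0, 0, 0, 0, 0.0]
  ]
}}

```text
time: 10.35
ee_pos: [0.4728, -0.0426, 0.1031]
ee_rot: [0.706, 0.047, 0.706, -0.047]
contact_force: [-2.6, 0.6, 6.6]
gripper_width: 0.0003
```

Call:
{"op": "send_rows", "data": {
  "moves": [
    [0.001, 0, 0, 0, 0, 0, 0.0],
    [0.001, 0, 0, 0, 0, 0, 0.0],
    [0.001, 0, 0, 0, 0, 0, 0.0]
  ]
}}

```text
time: 10.65
ee_pos: [0.4728, -0.0426, 0.1027]
ee_rot: [0.706, 0.047, 0.705, -0.047]
contact_force: [-4.6, 2.2, 12.2]
gripper_width: 0.0005
```

Call:
{"op": "send_rows", "data": {
  "moves": [
    [0.0001, 0, 0, 0, 0, 0, 0.0],
    [0.0001, 0, 0, 0, 0, 0, 0.0],
    [0.0001, 0, 0, 0, 0, 0, 0.0],
    [0.0001, 0, 0, 0, 0, 0, 0.0],
    [0.0001, 0, 0, 0, 0, 0, 0.0],
    [0.0001, 0, 0, 0, 0, 0, 0.0]
  ]
}}

```text
time: 11.25
ee_pos: [0.4729, -0.0426, 0.1027]
ee_rot: [0.706, 0.047, 0.705, -0.047]
contact_force: [-4.1, 2.2, 11.5]
gripper_width: 0.0003
```

Call:
{"op": "send_rows", "data": {
  "moves": [
    [-0.006, 0, 0, 0, 0, 0, 0.0],
    [-0.015, 0, 0, 0, 0, 0, 0.0],
    [-0.03, 0, 0, 0, 0, 0, 0.0],
    [-0.036, 0, 0, 0, 0, 0, 0.0],
    [-0.036, -0.03, 0, 0, 0, 0, 0.0],
    [-0.036, -0.06, 0, 0, 0, 0, 0.0],
    [-0.036, -0.085, 0, 0, 0, 0, 0.0],
    [-0.036, -0.085, 0, 0, 0, 0, 0.0],
    [-0.03, -0.085, 0, 0, 0, 0, 0.0],
    [-0.023, -0.085, 0, 0, 0, 0, 0.0],
    [-0.023, -0.085, 0, 0, 0, 0, 0.0],
    [-0.023, -0.085, 0, 0, 0, 0, 0.0]
  ]
}}

```text
time: 12.45
ee_pos: [0.4614, -0.1262, 0.1244]
ee_rot: [0.705, 0.047, 0.706, -0.047]
contact_force: [-0.7, 0.1, 0.1]
gripper_width: 0.0003
```

```bash
python3 st.py yellow
```

```text
12.45 tip z 0.05442 F [-0.66  0.09  0.1 ] M [-0.09  -0.094 -0.019] [ 0.0074 -0.0007 -0.0003]
```

Call:
{"op": "send_rows", "data": {
  "moves": [
    [0.003, 0, 0, 0, 0, 0, 0.0],
    [0.006, 0, 0, 0, 0, 0, 0.0],
    [0.009, 0, 0, 0, 0, 0, 0.0],
    [0.012, 0, 0, 0, 0, 0, 0.0],
    [0.014, 0, 0, 0, 0, 0, 0.0],
    [0.014, 0, 0, 0, 0, 0, 0.0],
    [0.014, 0, 0, 0, 0, 0, 0.0]
  ]
}}

```text
time: 13.15
ee_pos: [0.4613, -0.1268, 0.1109]
ee_rot: [0.705, 0.047, 0.706, -0.047]
contact_force: [-0.7, 0.8, 0.3]
gripper_width: 0.0007
```

Call:
{"op": "send_rows", "data": {
  "moves": [
    [0.001, 0, 0, 0, 0, 0, 0.0],
    [0.001, 0, 0, 0, 0, 0, 0.0],
    [0.001, 0, 0, 0, 0, 0, 0.0]
  ]
}}

```text
time: 13.45
ee_pos: [0.4614, -0.1268, 0.1099]
ee_rot: [0.706, 0.047, 0.706, -0.047]
contact_force: [-1.0, 1.1, 1.4]
gripper_width: 0.0003
```

Call:
{"op": "send_rows", "data": {
  "moves": [
    [0.001, 0, 0, 0, 0, 0, 0.0],
    [0.001, 0, 0, 0, 0, 0, 0.0],
    [0.001, 0, 0, 0, 0, 0, 0.0]
  ]
}}

```text
time: 13.75
ee_pos: [0.4614, -0.1268, 0.1089]
ee_rot: [0.705, 0.047, 0.706, -0.047]
contact_force: [-0.0, 1.2, 1.0]
gripper_width: 0.0004
```

Call:
{"op": "send_rows", "data": {
  "moves": [
    [0.001, 0, 0, 0, 0, 0, 0.0],
    [0.001, 0, 0, 0, 0, 0, 0.0],
    [0.001, 0, 0, 0, 0, 0, 0.0]
  ]
}}

```text
time: 14.05
ee_pos: [0.4614, -0.1268, 0.1078]
ee_rot: [0.705, 0.047, 0.706, -0.047]
contact_force: [-0.6, 0.3, 1.5]
gripper_width: 0.0004
```

Call:
{"op": "send_rows", "data": {
  "moves": [
    [0.001, 0, 0, 0, 0, 0, 0.0],
    [0.001, 0, 0, 0, 0, 0, 0.0],
    [0.001, 0, 0, 0, 0, 0, 0.0]
  ]
}}

```text
time: 14.35
ee_pos: [0.4614, -0.1268, 0.1068]
ee_rot: [0.705, 0.047, 0.706, -0.047]
contact_force: [-1.4, 0.7, 2.9]
gripper_width: 0.0003
```

Call:
{"op": "send_rows", "data": {
  "moves": [
    [0.001, 0, 0, 0, 0, 0, 0.0],
    [0.001, 0, 0, 0, 0, 0, 0.0],
    [0.001, 0, 0, 0, 0, 0, 0.0]
  ]
}}

```text
time: 14.65
ee_pos: [0.4614, -0.1268, 0.1059]
ee_rot: [0.706, 0.047, 0.706, -0.047]
contact_force: [-1.6, 0.5, 2.2]
gripper_width: 0.0004
```

Call:
{"op": "send_rows", "data": {
  "moves": [
    [0.001, 0, 0, 0, 0, 0, 0.0],
    [0.001, 0, 0, 0, 0, 0, 0.0],
    [0.001, 0, 0, 0, 0, 0, 0.0]
  ]
}}

```text
time: 14.95
ee_pos: [0.4614, -0.1268, 0.1048]
ee_rot: [0.706, 0.047, 0.706, -0.047]
contact_force: [-1.6, -0.5, 2.5]
gripper_width: 0.0006
```

Call:
{"op": "send_rows", "data": {
  "moves": [
    [0.001, 0, 0, 0, 0, 0, 0.0],
    [0.001, 0, 0, 0, 0, 0, 0.0],
    [0.001, 0, 0, 0, 0, 0, 0.0]
  ]
}}

```text
time: 15.25
ee_pos: [0.4614, -0.1268, 0.1038]
ee_rot: [0.706, 0.047, 0.706, -0.047]
contact_force: [-0.6, -0.3, 2.9]
gripper_width: 0.0004
```

Call:
{"op": "send_rows", "data": {
  "moves": [
    [0.001, 0, 0, 0, 0, 0, 0.0],
    [0.001, 0, 0, 0, 0, 0, 0.0],
    [0.001, 0, 0, 0, 0, 0, 0.0]
  ]
}}

```text
time: 15.55
ee_pos: [0.4615, -0.1268, 0.1032]
ee_rot: [0.706, 0.047, 0.705, -0.047]
contact_force: [-2.3, 0.6, 7.0]
gripper_width: 0.0003
```

Call:
{"op": "send_rows", "data": {
  "moves": [
    [0.001, 0, 0, 0, 0, 0, 0.0],
    [0.001, 0, 0, 0, 0, 0, 0.0],
    [0.001, 0, 0, 0, 0, 0, 0.0]
  ]
}}

```text
time: 15.85
ee_pos: [0.4615, -0.1268, 0.1028]
ee_rot: [0.706, 0.047, 0.705, -0.047]
contact_force: [-3.6, 1.1, 12.0]
gripper_width: 0.0007
```

Call:
{"op": "send_rows", "data": {
  "moves": [
    [0, 0, 0, 0, 0, 0, 0.0],
    [0, 0, 0, 0, 0, 0, 0.0],
    [0, 0, 0, 0, 0, 0, 0.0],
    [0, 0, 0, 0, 0, 0, 0.0],
    [0, 0, 0, 0, 0, 0, 0.0],
    [0, 0, 0, 0, 0, 0, 0.0]
  ]
}}

```text
time: 16.45
ee_pos: [0.4615, -0.1268, 0.1029]
ee_rot: [0.706, 0.047, 0.705, -0.047]
contact_force: [-2.7, 0.8, 12.0]
gripper_width: 0.0003
```

Call:
{"op": "send_rows", "data": {
  "moves": [
    [-0.006, 0, 0, 0, 0, 0, 0.0],
    [-0.015, 0, 0, 0, 0, 0, 0.0],
    [-0.035, 0, 0, 0, 0, 0, 0.0],
    [-0.055, 0, 0, 0, 0, 0, 0.0],
    [-0.075, 0, 0, 0, 0, 0, 0.0],
    [-0.08, 0, 0, 0, 0, 0, 0.0],
    [-0.08, 0, 0, 0, 0, 0, 0.0],
    [-0.08, 0, 0, 0, 0, 0, 0.0]
  ]
}}

```text
time: 17.25
ee_pos: [0.4609, -0.1267, 0.181]
ee_rot: [0.705, 0.048, 0.706, -0.047]
contact_force: [0.9, 0.0, -0.6]
gripper_width: 0.0004
```

```bash
python3 - <<'E'
from h import *;from plant import r
s=r.read_state();print(s["time"],s["ee_pos"],s["contact_force"])
print("to approach high",delta(s,J(.012,Y["yellow"],.1)),"low",delta(s,J(.012,Y["yellow"],.07)))
for P in([.6107,.0233,0],[.6032,-.061,0],[.5904,-.1439,0]):
    e=np.array(P)-O;print("tab jig",e@ux,e@uy)
E
```

```text
17.25 [ 0.46085791 -0.12672314  0.18101809] [ 0.90388329  0.03031716 -0.62170671]
to approach high (array([ 0.0109, -0.    ,  0.1072]), array([-0.0003, -0.0014, -0.0001])) low (array([ 0.0409, -0.    ,  0.1073]), array([-0.0003, -0.0014, -0.0001]))
tab jig 0.03318567029964533 0.08379427955870998
tab jig 0.03703357582600339 -0.000751173441792797
tab jig 0.035441808019510204 -0.08461842733298808
```

Call:
{"op": "send_rows", "data": {
  "moves": [
    [0, 0, 0.03, 0, 0, 0, 0.0],
    [0, 0, 0.06, 0, 0, 0, 0.0],
    [0, 0, 0.09, 0, 0, 0, 0.0],
    [0, 0, 0.107, 0, 0, 0, 0.0],
    [0, 0, 0.107, 0, 0, 0, 0.0],
    [0.01, 0, 0.107, 0, 0, 0, 0.0],
    [0.02, 0, 0.107, 0, 0, 0, 0.0],
    [0.03, 0, 0.107, 0, 0, 0, 0.0],
    [0.04, 0, 0.107, 0, 0, 0, 0.0],
    [0.04, 0, 0.107, 0, 0, 0, 0.0],
    [0.04, 0, 0.107, 0, 0, 0, 0.0]
  ]
}}

```text
time: 18.35
ee_pos: [0.5673, -0.1411, 0.1416]
ee_rot: [0.705, 0.047, 0.706, -0.047]
contact_force: [0.8, -0.7, -0.4]
gripper_width: 0.0006
```

```bash
python3 - <<'E'
from h import *;from plant import r
s=r.read_state();e=s["ee_pos"]-O;print(s["time"],"jig",e@ux,e@uy,"tip z",e[2]-.07,s["contact_force"])
p,d=r.snapshot("scene");cv2.imwrite("pics/s3.png",cv2.resize(p[150:270,190:350,::-1],(800,600),interpolation=cv2.INTER_CUBIC))
E
```

```text
18.35 jig 0.012173414983422786 -0.08495208730833753 tip z 0.07162422886451975 [ 0.76731632 -0.66544056 -0.39991965]
```

View pics/s3.png

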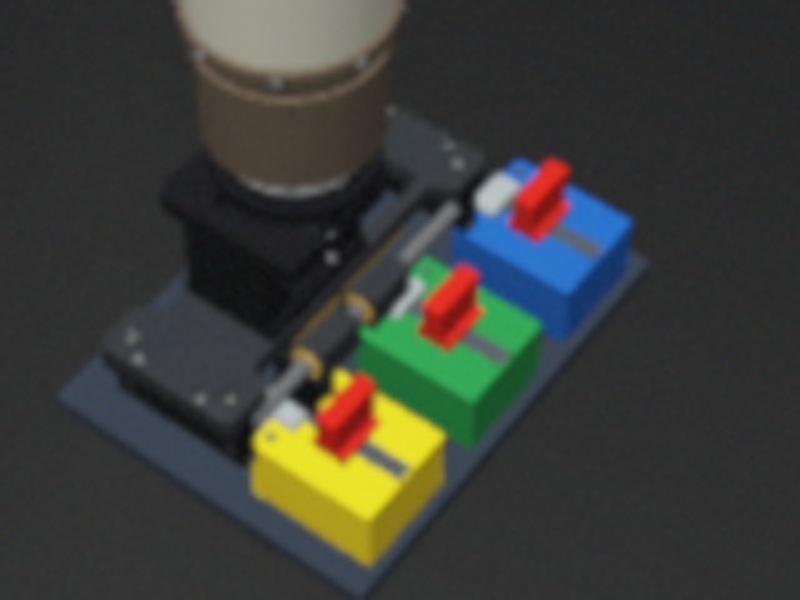

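```bash
python3 - <<'E'
from h import *;from plant import r
s=r.read_state();c=r.get_calibration("scene");M=c["camera_from_world"]
def pr(P):
    q=M[:3,:3]@P+M[:3,3];u=np.array([c["cx"]+c["fx"]*q[0]/-q[2],c["cy"]-c["fy"]*q[1]/-q[2]]);return ((u-[190,150])*5).round(0)
t=s["ee_pos"];print("tcp",pr(t),"tip",pr(t-[0,0,.07]),"body ends",pr(t+uy*.095),pr(t-uy*.095),"tab",pr(J(.035,-.085,.088)))
p,d=r.snapshot("wrist");cv2.imwrite("pics/w3.png",p[:,:,::-1])
E
```

```text
tcp [303. 300.] tip [306. 389.] body ends [424. 176.] [169. 436.] tab [343. 392.]
```

View pics/w3.png

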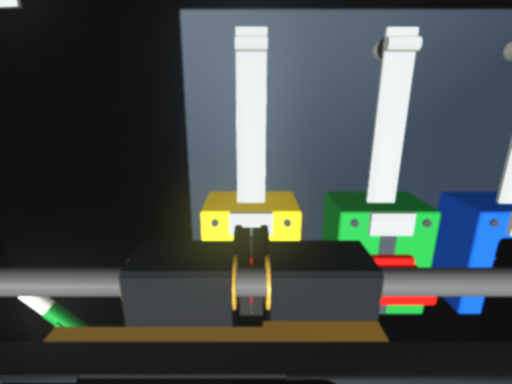

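The wrist view shows the closed fingers, at about (250,240), over the yellow block's front and in line with its spring. The projected tip and body ends agree with the scene picture. Now I'll push the yellow tab.

Call:
{"op": "send_rows", "data": {
  "moves": [
    [0.001, 0, 0.004, 0, 0, 0, 0.0],
    [0.001, 0, 0.008, 0, 0, 0, 0.0],
    [0.001, 0, 0.012, 0, 0, 0, 0.0],
    [0.001, 0, 0.016, 0, 0, 0, 0.0],
    [0.001, 0, 0.02, 0, 0, 0, 0.0],
    [0.001, 0, 0.024, 0, 0, 0, 0.0],
    [0.001, 0, 0.024, 0, 0, 0, 0.0]
  ]
}}

```text
time: 19.15
ee_pos: [0.5921, -0.1444, 0.1408]
ee_rot: [0.706, 0.047, 0.705, -0.047]
contact_force: [0.3, -0.6, -0.6]
gripper_width: 0.0003
```

Call:
{"op": "send_rows", "data": {
  "moves": [
    [0, 0, 0.002, 0, 0, 0, 0.0],
    [0, 0, 0.004, 0, 0, 0, 0.0],
    [0, 0, 0.006, 0, 0, 0, 0.0],
    [0, 0, 0.008, 0, 0, 0, 0.0],
    [0, 0, 0.008, 0, 0, 0, 0.0]
  ]
}}

```text
time: 19.65
ee_pos: [0.5994, -0.1454, 0.1407]
ee_rot: [0.706, 0.047, 0.705, -0.047]
contact_force: [-0.7, 0.6, 0.8]
gripper_width: 0.0005
```

Call:
{"op": "send_rows", "data": {
  "moves": [
    [0, 0, 0.001, 0, 0, 0, 0.0],
    [0, 0, 0.002, 0, 0, 0, 0.0],
    [0, 0, 0.003, 0, 0, 0, 0.0],
    [0, 0, 0.003, 0, 0, 0, 0.0]
  ]
}}

```text
time: 20.05
ee_pos: [0.6017, -0.1457, 0.1407]
ee_rot: [0.705, 0.047, 0.706, -0.047]
contact_force: [-2.3, 1.4, 1.4]
gripper_width: 0.0008
```

```bash
cat > tab.py <<'E'
from h import *;from plant import r
s=r.read_state();e=s["ee_pos"]-O;print(s["time"],"tip jig",e@ux,e@uy,e[2]-.07,s["contact_force"],s["contact_force"]@ux)
for n in("scene","top"):
    p,d=r.snapshot(n);c=r.get_calibration(n);M=c["camera_from_world"];k=[c["fx"],c["fy"],c["cx"],c["cy"]]
    W=world(d,M,k,masks(p)["red"]);W=W[(W[:,2]>.08)&(W[:,2]<.1)]-O
    for q in Y:
        t=W[abs(W@uy-Y[q])<.02];print(n,q,len(t),(t@ux).mean().round(4) if len(t) else'')
    if n=="scene":cv2.imwrite("pics/tab%d.png"%(s["time"]*100),cv2.resize(p[150:270,190:350,::-1],(800,600),interpolation=cv2.INTER_CUBIC))
E
python3 tab.py
```

```text
20.05 tip jig 0.046920345097764445 -0.08489727726453311 0.0707414231549148 [-2.33674967  1.41317354  1.38211979] -2.5048355833896334
scene blue 28 0.036
scene green 12 0.0393
scene yellow 71 0.065
top blue 0 
top green 2 0.0328
top yellow 0
```

Call:
{"op": "send_rows", "data": {
  "moves": [
    [0, 0, 0.001, 0, 0, 0, 0.0],
    [0, 0, 0.002, 0, 0, 0, 0.0],
    [0, 0, 0.002, 0, 0, 0, 0.0]
  ]
}}

```text
time: 20.45
ee_pos: [0.6021, -0.1458, 0.1408]
ee_rot: [0.704, 0.048, 0.707, -0.047]
contact_force: [-7.4, 3.3, 4.2]
gripper_width: 0.0005
```

Call:
{"op": "send_rows", "data": {
  "moves": [
    [0, 0, 0.001, 0, 0, 0, 0.0],
    [0, 0, 0.002, 0, 0, 0, 0.0],
    [0, 0, 0.002, 0, 0, 0, 0.0]
  ]
}}

```text
time: 20.75
ee_pos: [0.6025, -0.1459, 0.1408]
ee_rot: [0.702, 0.048, 0.709, -0.047]
contact_force: [-10.6, 4.3, 8.1]
gripper_width: 0.0006
```

The tip has stalled with the force rising to about 11 N, so the end stop is reached. I'll back off, lift clear, and check.

Call:
{"op": "send_rows", "data": {
  "moves": [
    [0, 0, -0.004, 0, 0, 0, 0.0],
    [0, 0, -0.01, 0, 0, 0, 0.0],
    [0, 0, -0.014, 0, 0, 0, 0.0],
    [-0.02, 0, -0.014, 0, 0, 0, 0.0],
    [-0.05, 0, -0.014, 0, 0, 0, 0.0],
    [-0.09, 0, -0.02, 0, 0, 0, 0.0],
    [-0.13, 0, -0.05, 0, 0, 0, 0.0],
    [-0.15, 0, -0.09, 0, 0, 0, 0.0],
    [-0.15, 0, -0.13, 0, 0, 0, 0.0],
    [-0.15, 0, -0.15, 0, 0, 0, 0.0],
    [-0.15, 0, -0.15, 0, 0, 0, 0.0],
    [-0.15, 0, -0.15, 0, 0, 0, 0.0]
  ]
}}

```text
time: 21.95
ee_pos: [0.4581, -0.1263, 0.2916]
ee_rot: [0.707, 0.047, 0.704, -0.047]
contact_force: [0.3, 0.1, 0.7]
gripper_width: 0.0005
```

```bash
python3 tab.py; ls pics
```

```text
21.95 tip jig -0.09804206424192306 -0.08487974757007312 0.22163442130742883 [0.34166777 0.1372452  0.74369858] 0.3202297834236517
scene blue 56 0.036
scene green 59 0.0395
scene yellow 66 0.0661
top blue 60 0.0329
top green 63 0.0369
top yellow 67 0.0636
s2.png
s3.png
scene.png
tab2005.png
tab2195.png
top.png
top2.png
w.png
w3.png
```

View pics/tab2195.png

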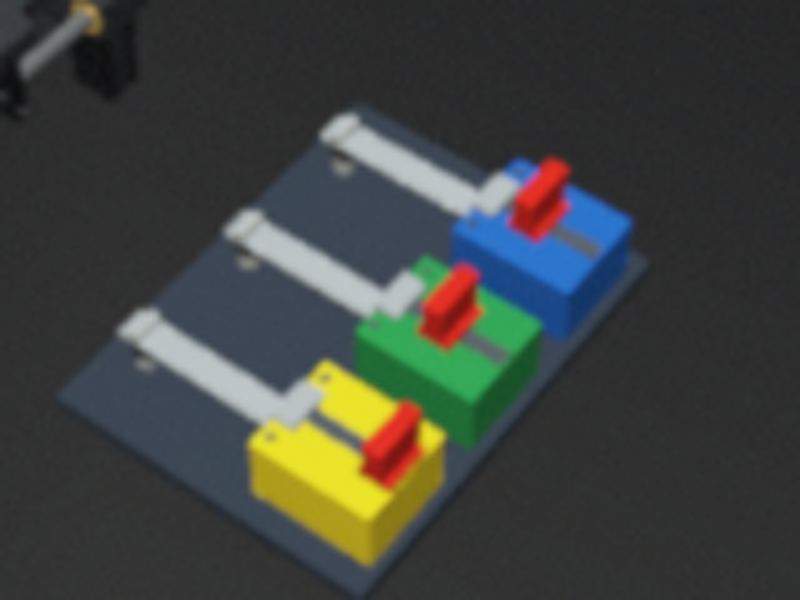

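```bash
python3 - <<'E'
from h import *;from plant import r
p,d=r.snapshot("scene");f=np.load("scene.npz");D=np.abs(p.astype(int)-f["p"]).max(2)
for n,(u0,u1,v0,v1) in dict(mg=(190,265,305,330),mb=(300,335,110,148),cal=(105,180,250,330)).items():print(n,"changed px",(D[v0:v1,u0:u1]>60).sum())
print(r.sign_off())
E
```

```text
mg changed px 0
mb changed px 0
cal changed px 0
the job is handed in; nothing more can be done
None
```

The job is done and handed in at about 22 s of the 67 s allowed: the yellow spring was the weakest, and its red tab is pushed back to the end stop. No verdict was reported.

**Spring tests:** I pressed blue, green and yellow in that order, each onto its stop and held for at least 0.6 s. The force at the stop was about 9 N for blue, 6.5–7 N for green and 3–3.5 N for yellow. Single readings scatter by about 1 N. The most force I read while pressing was about 13 N.

**Tab:** I pushed the yellow tab until it stalled with the force rising to about 11 N.

**Last checks:**
- **Tabs:** the top camera puts the yellow tab at jig x = 63.6 mm, about 29.6 mm of travel. Blue is at 32.9 mm and green at 36.9 mm, within 0.3 mm of where they started. The scene camera reads 2–3 mm more on all three, which looks like a calibration offset; both cameras agree on which tab moved.
- **Springs:** all three look level in the last picture (viewed as the job was handed in); I did not measure their heights again after letting them up.
- **Markers and caliper:** no changed pixels where they lie.
- **Arm:** the gripper is about 0.22 m above the bench and touches nothing.

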